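Snap the recipe box shut and clamp it

ROBOT

A 6-joint arm with a two-finger parallel gripper is mounted at the origin on a cart in front of the work surface, level with it; the furniture and walls round the work are solid. World frame = base frame: x ahead of the robot, y to its left, z up, the work surface at z = 0. Lengths are in m, angles in degrees, forces in N, time in s.
With the tool pointing down it reaches from about 0.35 to 0.875 m from the base axis. Payload 4.2 kg.
Tool frame: the origin (TCP) lies on the centre line of the jaws, within the pads' length; the fingertips stand tip_reach ahead of it and the grasp point (between the pads) is the TCP (tip_reach is the distance from the TCP to the fingertips, in m); z points along the fingers, y is the line along which they close (so a half turn about z gives the same grasp; the last joint's range is limited). The gripper opens to 87 mm and grips with 3 to 60 N. Pads are 19 mm wide; open, the fingers measure 117 mm over their backs; the gripper's body (75 mm by 190 mm) begins 51 mm behind the grasp point.
Start: joints at [84.087, 22.042, 0.453, 0, -68.411, -14.817], TCP at [0.221, 0.585, 0.242] pointing down, gripper open.
Joint ranges: [-179.83, 179.83], [-69.29, 118.12], [-61.27, 80.66], [-181.25, 117.63], [-171.15, -9.14], [-177.46, 177.46]. Speed limits (degrees/s): [159.86, 159.86, 180, 180, 180, 180].

INTERFACE

Orientations are given as a 3x3 rotation matrix whose columns are the frame's x, y, z axes.
In Python, from station import sense, capture, finish_job, tip_reach gives the robot as it stands.
- The arm moves only by the tool arm_command, never from a script. Its argument "deltas" is a list of rows, each a list of 7 numbers: the turn, a rotation vector about the tool's x, y, z in rad, then the shift along the tool's x, y, z in cm, then the closure, from -1 (fully open) to 1 (shut), so that 0 is half open. In form: [[rx, ry, rz, dx, dy, dz, hand], ...]. A call has 1 to 8 rows; each row is the pose to reach, as a shift and turn from the pose commanded when the call began, along the tool's axes at that moment; what a row does not reach only later rows make up. A row lasts 1/12 s, in which the tool goes at most 41.7 mm and 7.16 degrees, less where a joint would pass 70% of its speed; a pose out of reach is approached as far as the arm can. A call with a gripper value outside its range is refused whole. The fingers move at their own pace and stop on an object; the grip force is fixed at half the most. Time passes only in rows, so rows that repeat a pose let the fingers close. It gives the time, the measured TCP pose, the force, the opening and the grip force at its end, in the units of the state.
- sense(): the state, without advancing time (a new reading comes with each control period).
- capture(name): name is "side" or "top"; returns a dict with "pixels" (420x560x3 uint8, blue, green, red), "fovy" (degrees; the focal length in pixels is half the picture's height over the tangent of half this angle, whatever the lens; pixels are square), "cx", "cy" (the principal point, pixels), "rvec" (rotation vector, rad) and "tvec" (3), from world to camera coordinates, as OpenCV has them. Camera axes: x right, y down, z forward; pixel columns grow to the right and rows downward; lengths in m; the calibration is good to about 2 mm. A picture is of the moment at which its call begins. There is no depth.
- finish_job(): hands the job in; it is judged then, once.
The state is a dict: "time_s": time; "joints": joint angles; "joint_velocities": joint speeds; "effort": joint torques, N m; "tcp_pos": TCP position; "ee_rot": TCP orientation; "wrist_force": force on the tool from outside, world axes, zero at the start; "moment": the same for the moment, N m; "gripper_width": opening from 0.0 (shut) to 1.0 (fully open); "gripper_force": force on a finger pad.
Only numpy, scipy, OpenCV 4.12 (cv2) and the standard library are available. Lean on these libraries where they do the work, as an engineer would, in place of code of your own. Each camera call takes 0.05 s, during which the arm holds its last target. There are 200 camera calls.

TASK

The glued recipe box stands in the bench clamp with its lid ajar: first press the lid down until it snaps fully shut, then pump the clamp's orange trigger towards the black grip, as often as it takes, until the far jaw's sprung pad presses the box firmly against the fixed jaw with the pad's spring about half compressed. Do not crush the box by driving the pad's spring to near its stop, move the far jaw only by means of the trigger, and leave the other things alone. Finish while you still hold the trigger squeezed and the box clamped; do not let go.

Things in the scene. Friction and masses are not known exactly. Their poses are not given: they have to be found in the camera images.
- clamp: Trigger clamp fixed on a plywood board 110x400x16 mm; origin: centre of the board's underside. It works along its y axis, z up. From -y to +y: black upright grip, orange trigger, orange fixed jaw, recipe box on two wooden rails (tops 34 mm above the worktop), orange far jaw with black sprung pad, carried by a steel bar under the box. All is below 128 mm; cover under the trigger: top at 50 mm.
- grip_center (a point): Centre of the fixed black grip, 92 mm above the worktop. The grip is 30 (x) x 22 (y) x 82 mm high, its top 127 mm above the worktop. With the trigger released the distance from the trigger's outer face to the grip's outer face is 64 mm (48 mm fully squeezed).
- trigger_face (a point): Centre of the orange trigger's outer face (towards the jaws, clamp +y), 92 mm above the worktop; moves with it. The trigger is an upright paddle 28 (x) x 12 (y) mm, 55 to 121 mm above the worktop; push it on this face or squeeze it together with the grip. 76 mm are free between this face and the fixed jaw's back (its top is 62 mm above the worktop).
- clamp_trigger (a joint): Travel of the trigger in m: 0 released, 0.016 fully squeezed (clamp -y, towards the grip). Its spring returns it and pushes back with 2 N at 0, 3.7 N at the end. Squeezing draws the far jaw the same way, mm for mm, once the pawl has met a tooth (teeth 5 mm apart: 0 to 6 mm of a stroke is lost). When the trigger goes back, the jaw stays.
- clamp_jaw (a joint): Travel of the far jaw and bar in m towards the fixed jaw (clamp -y), 0 (fully open) to 0.085; starts at 0 to 0.022. 5 N of friction holds it: pulling it takes 5 N plus the pad's force, and if the trigger is let go the pad may ease it back until 3 to 5 N are left. It cannot be let back otherwise.
- clamp_pad (a joint): How far the far jaw's pad is pushed back into its jaw, in m: 0 touching nothing, 0.013 at its stop. Spring of 1000 N/m: 0.006 means 6 N on the box. A yellow and two steel pins between pad and jaw show it (13 mm visible when free). 2 to 3.5 N (0.002 to 0.0035 m) slides the box along its rails until it meets the fixed jaw.
- pad_face (a point): Centre of the pad's pressing face (40 x 26 mm), 51 mm above the worktop.
- fixed_face (a point): Centre of the fixed jaw's pressing face, 48 mm above the worktop; it faces clamp +y.
- box_center (a point): Centre of the wooden recipe box when shut: 70 (x, away from the robot) x 60 (y, along the clamp) x 70 mm high with lid, about 0.3 kg, loose on the rails, 0.5 to 7 mm clear of the fixed jaw at the start. z up. The shut lid's top is 35 mm above this point, 104 mm above the worktop; the jaws' tops are 69 mm or less above the worktop.
- box_lid (a joint): Opening angle of the box's lid in rad: 0 shut, up to 0.6; starts at 0.30 to 0.45. Hinged along the box's far (+x) top edge, 62 mm above the box's underside. It stays where it is left. A spring catch resists from about 0.25 to 0.08 rad (up to about 10 N when pressed near the middle of the lid), then pulls the lid shut.
- lid_edge (a point): Middle of the lid's free edge (the edge towards the robot), at its top surface; the lid is 70 mm deep from the hinge, 60 mm wide, 8 mm thick.
- honey: Bystander: honey jar, 66x72x102 mm, loose, to be left alone. Origin at the centre of its underside.
- mug: Bystander: white mug with a small leaf pattern, 92x127x95 mm, loose, to be left alone. Origin at the centre of its underside.
- spice: Bystander: spice jar with a dark lid, 44x44x96 mm, loose, to be left alone. Origin at the centre of its underside.
- mill: Bystander: pepper mill with a grey top, 44x44x90 mm, loose, to be left alone. Origin at the centre of its underside.
- soap: Bystander: small cream and gold carton lying flat, 60x90x35 mm, loose, to be left alone. Origin at the centre of its underside.
- candle: Bystander: pink candle in a glass, 76x76x90 mm, loose, to be left alone. Origin at the centre of its underside.
Mind the look-alikes: they are no part of the job. There is more than one size of the part that bears box_center; the job needs the smallest.

How it is judged (in metres and radians):
On the way, in this order (a step that is already met when the one before it is completed fails the run):
1. the lid is snapped shut while the pad does not yet touch the box (value of joint box_lid below 0.05 rad and value of joint clamp_pad below 0.0008 m), for 0.2 s.
2. the far jaw has been pumped up until its pad presses on the box (value of joint clamp_pad above 0.0015 m and contact force between clamp_pad and recipe_box above 1 N and value of joint box_lid below 0.05 rad), for 0.1 s.
At the end, for the whole second after the job is handed in: The lid is shut (under 0.05 rad), the box upright (within 0.1 rad), at rest, its centre within 33 mm of the fixed jaw's face along the clamp; the pad is pushed back 3 to 9.5 mm and presses on the box with over 2 N; the fingers press the trigger with over 2 N and hold it over 2 mm squeezed (value of joint clamp_pad between 0.003 and 0.0095 m and y of box_center in the frame of fixed_face below 0.033 m and contact force between clamp_pad and recipe_box above 2 N and contact force between the fingers and clamp_trigger above 2 N and value of joint clamp_trigger above 0.002 m and linear speed of recipe_box below 0.02 m/s and value of joint box_lid below 0.05 rad and angle between box_center's own z axis and vertical below 0.1 rad); the arm keeps its last pose, push and grip.
It fails at once if the box is crushed: the pad is pushed back more than 11.5 mm of its 13 mm (value of joint clamp_pad above 0.0115 m).
It fails at once if the far jaw or its pad is pushed by the robot (over 2 N) in place of the trigger (contact force between any of the arm, the fingers and clamp_jaw above 2 N).
It fails at once if another thing is moved by more than 20 mm (distance of any of honey, mug, spice, mill, soap, candle from where it was at the start of the episode above 0.02 m).
It also fails if it takes over 64 s, if anything falls off the work surface, if the arm or the gripper's body presses on something with over 40 N, if the wrist force passes 120 N, or if a joint passes its speed limit or range.

## Working session

There is one attempt and no reset: what is moved stays moved. The work goes in short steps, Python scripts to look and compute and a tool call to move; the robot and the scene stay as the last step left them, time stands still between calls to the robot, and variables do not carry over. Pictures are saved under pics/ and viewed, at most 10 in all, crops included, and the job is handed in when it is done.

Besides the shell and the picture viewer there is one more tool, called after ">>>" as name(argument=value, ...), one argument or row to a line, values as JSON. arm_command: Moves the arm, as the interface text tells. Its arguments: {"type":"object","properties":{"deltas":{"type":"array"}},"required":["deltas"]}

```bash
mkdir -p pics
cat > h.py <<'E'
import numpy as np, cv2
from station import sense, capture, finish_job, tip_reach
def cam(c):
    R=cv2.Rodrigues(np.array(c["rvec"],float))[0]; t=np.array(c["tvec"],float).ravel()
    f=210/np.tan(np.radians(c["fovy"])/2); return R,t,f,c["cx"],c["cy"]
def ray(c,u,v):
    R,t,f,cx,cy=cam(c); d=R.T@np.array([(u-cx)/f,(v-cy)/f,1]); return -R.T@t,d/np.linalg.norm(d)
def onz(c,u,v,z):
    o,d=ray(c,u,v); return o+d*(z-o[2])/d[2]
def proj(c,p):
    R,t,f,cx,cy=cam(c); q=R@np.array(p)+t; return q[:2]/q[2]*f+[cx,cy]
def two(c1,p1,c2,p2):
    o1,d1=ray(c1,*p1);o2,d2=ray(c2,*p2)
    s=np.linalg.lstsq(np.c_[d1,-d2],o2-o1,rcond=None)[0]
    a,b=o1+s[0]*d1,o2+s[1]*d2; return (a+b)/2,np.linalg.norm(a-b)
E
python3 - <<'E'
from h import *
s=sense();print(s,tip_reach() if callable(tip_reach) else tip_reach)
for n in("top","side"):
    c=capture(n);cv2.imwrite(f"pics/{n}0.png",c["pixels"])
    print(n,{k:v for k,v in c.items() if k!="pixels"},ray(c,280,210))
    np.save(n+"0.npy",c,allow_pickle=True)
E
```

```text
{'time_s': 0.0, 'joints': array([ 8.40878339e+01,  2.20913901e+01,  3.80039569e-01, -2.91991888e-02,
       -6.84134520e+01, -1.48166678e+01]), 'joint_velocities': array([ 0.04491087,  0.00461427, -0.06174581, -0.12884653, -0.0483626 ,
       -0.01984619]), 'effort': array([-1.02629660e-03, -3.90660810e+01,  1.87400919e+01,  4.21975359e+00,
        1.09536221e-02, -2.03362583e-04]), 'tcp_pos': array([0.22099492, 0.58401447, 0.24045419]), 'ee_rot': array([[ 9.35199501e-01, -3.54120615e-01, -6.95717500e-04],
       [-3.54121284e-01, -9.35197108e-01, -2.11777156e-03],
       [ 9.93135729e-05,  2.22690728e-03, -9.99997516e-01]]), 'wrist_force': array([-0.38890262,  0.12793943,  0.07419821]), 'moment': array([-0.00807758,  0.00804739,  0.01842009]), 'gripper_force': 0.0, 'gripper_width': 1.001700569612055} 0.019
top {'fovy': 51.949960134310764, 'cx': 283.1506706493568, 'cy': 215.9445693835066, 'rvec': array([ 2.18236073, -2.1346661 ,  0.14624712]), 'tvec': array([-0.04735676,  0.60276285,  1.50611487])} (array([ 0.40633986, -0.02494047,  1.57105493]), array([ 0.14122319,  0.00173487, -0.98997626]))
side {'fovy': 53.2342695670808, 'cx': 278.40884571855656, 'cy': 213.70530609036877, 'rvec': array([ 2.25531261, -0.05296032, -0.00651882]), 'tvec': array([-0.56664006,  0.06638941,  1.43847861])} (array([ 0.54945143, -1.09219415,  0.94864339]), array([ 0.0176126 ,  0.77963406, -0.62598764]))
```

View pics/top0.png

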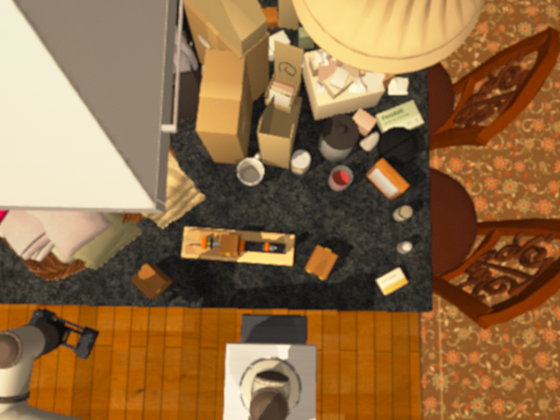

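View pics/side0.png

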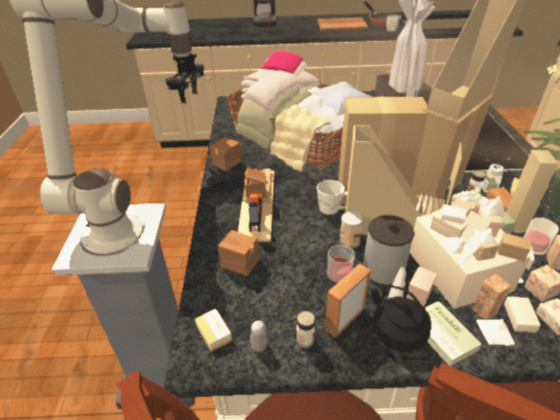

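Run:
```python
from h import *
t=cv2.imread("pics/top0.png")[220:272,176:302]; s=cv2.imread("pics/side0.png")[160:244,232:282]
a=cv2.resize(t,None,fx=6,fy=6,interpolation=cv2.INTER_CUBIC)
b=cv2.resize(s,None,fx=7,fy=7,interpolation=cv2.INTER_CUBIC)
cv2.imwrite("pics/tc.png",a); cv2.imwrite("pics/sc.png",b)
```

```text
(no output)
```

View pics/tc.png

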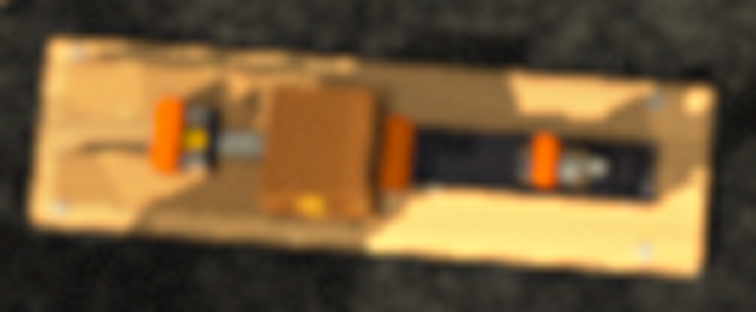

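View pics/sc.png

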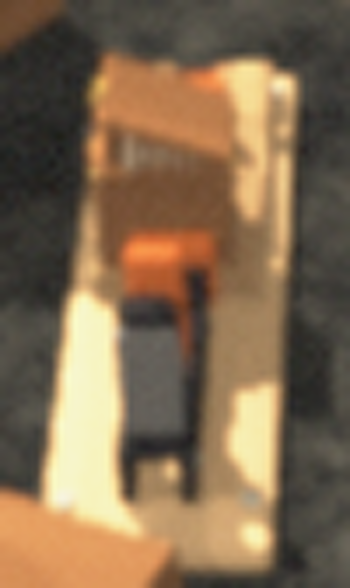

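```bash
cat >> h.py <<'E'
def tpx(x,y): return 176+(x+.5)/6-.5, 220+(y+.5)/6-.5
def spx(x,y): return 232+(x+.5)/7-.5, 160+(y+.5)/7-.5
E
python3 - <<'E'
from h import *
np.set_printoptions(precision=4,suppress=True)
T=np.load("top0.npy",allow_pickle=True).item();S=np.load("side0.npy",allow_pickle=True).item()
P=[onz(T,*tpx(*p),.016) for p in[(48,38),(715,85),(700,275),(32,228)]]
P=np.array(P);print(P); c=P.mean(0)
yv=(P[0]+P[3]-P[1]-P[2]);print("len",np.linalg.norm(yv)/2, "w",np.linalg.norm(P[0]-P[3]),np.linalg.norm(P[1]-P[2]))
a=np.arctan2(-yv[0],yv[1]);print("c",c,"yaw deg",np.degrees(a))
Rz=np.array([[np.cos(a),-np.sin(a),0],[np.sin(a),np.cos(a),0],[0,0,1]])
def L(n,p,z): w=onz(T,*tpx(*p),z); print(n,w,"clamp",Rz.T@(w-c))
L("trig +y",(530,160),.121);L("trig -y",(559,160),.121)
L("trig x+",(545,132),.121);L("trig x-",(545,188),.121)
L("fixed back",(413,153),.062);L("fixed front",(382,153),.062)
L("lidhinge R",(376,88),.1);L("lidhinge L",(270,85),.1);L("lid near R",(370,216),.12);L("lid near L",(262,210),.12)
L("jaw far",(150,135),.066);L("jaw in",(183,135),.066);L("pad",(220,140),.064)
def LS(n,p,z): w=onz(S,*spx(*p),z); print(n,w,"clamp",Rz.T@(w-c))
for n,p in(("bf r",(276,570)),("b left",(45,500)),("b fr",(296,75))): LS(n,p,.016)
LS("grip top fr L",(122,325),.127);LS("grip top fr R",(178,325),.127);LS("grip top back",(150,300),.127)
LS("fixed top back",(170,240),.062)
# other boxes rough sizes
for n in("top","side"):
    im=(T if n=="top" else S)["pixels"]; h=cv2.cvtColor(im,cv2.COLOR_BGR2HSV)
    m=cv2.inRange(h,(5,100,50),(14,215,200))
    for k in cv2.findContours(m,cv2.RETR_EXTERNAL,cv2.CHAIN_APPROX_NONE)[0]:
        if cv2.contourArea(k)>80:
            (u,v),wh,an=cv2.minAreaRect(k)
            if 130<u<345 and 140<v<300: print(n,(u,v),wh,an)
E
```

```text
[[ 0.5621  0.3254  0.016 ]
 [ 0.5426 -0.0775  0.016 ]
 [ 0.4285 -0.0706  0.016 ]
 [ 0.4478  0.3291  0.016 ]]
len 0.40176195763708855 w 0.11431009034955493 0.11425443271410479
c [0.4952 0.1266 0.016 ] yaw deg -2.7615456499064366
trig +y [0.489  0.0289 0.121 ] clamp [-0.0016 -0.0979  0.105 ]
trig -y [0.4893 0.0126 0.121 ] clamp [-0.0004 -0.1141  0.105 ]
trig x+ [0.5048 0.0209 0.121 ] clamp [ 0.0147 -0.1051  0.105 ]
trig x- [0.4735 0.0201 0.121 ] clamp [-0.0166 -0.1074  0.105 ]
fixed back [0.4949 0.0993 0.062 ] clamp [ 0.001  -0.0272  0.046 ]
fixed front [0.4945 0.1174 0.062 ] clamp [-0.0003 -0.0092  0.046 ]
lidhinge R [0.5292 0.1185 0.1   ] clamp [ 0.0343 -0.0065  0.084 ]
lidhinge L [0.5296 0.1789 0.1   ] clamp [0.0318 0.0539 0.084 ]
lid near R [0.4558 0.1174 0.12  ] clamp [-0.039  -0.0111  0.104 ]
lid near L [0.4578 0.1777 0.12  ] clamp [-0.0398  0.0493  0.104 ]
jaw far [0.5017 0.252  0.066 ] clamp [0.0004 0.1256 0.05  ]
jaw in [0.5022 0.2329 0.066 ] clamp [0.0018 0.1065 0.05  ]
pad [0.4999 0.2116 0.064 ] clamp [0.0005 0.0852 0.048 ]
bf r [ 0.5401 -0.09    0.016 ] clamp [ 0.0552 -0.21
[... 458 characters left out ...]
5175781) (32.52690887451172, 29.698482513427734) 45.0
top (320.8094482421875, 261.6932373046875) (26.61761474609375, 29.78885269165039) 27.897274017333984
top (232.76734924316406, 245.3267364501953) (27.463027954101562, 21.393299102783203) 5.710593223571777
top (132.0, 218.0) (10.0, 22.0) 90.0
side (237.7197265625, 252.2164306640625) (42.7156982421875, 39.800506591796875) 21.370620727539062
side (254.8346405029297, 188.35409545898438) (43.602420806884766, 21.4581298828125) 86.42366790771484
side (225.20999145507812, 153.46998596191406) (32.95117950439453, 29.132801055908203) 81.8698959350586
side (323.5000305175781, 147.00003051757812) (34.38083267211914, 38.94832992553711) 4.763641834259033
```

Three boxes: top view (151,280), (321,262) and (233,245). The last has the smallest outline (27x21 px against about 30x30 px), has its lid ajar and stands between the orange jaws. It's the one to use, and the crop confirms it. The side crop shows the lid open towards the robot, and the grip nearest the camera at (150,370). I'm closing the hand and moving above the lid.

>>> arm_command(
  deltas=[
    [0,0,0.08,2.5,2,0,1],
    [0,0,0.16,5,4,0,1],
    [0,0,0.24,7.5,6,0,1],
    [0,0,0.32,10,8,0,1],
    [0,0,0.4,12.5,10,0,1],
    [0,0,0.48,15,12,0,1],
    [0,0,0.56,17.5,14,0,1],
    [0,0,0.64,20,16,0,1],
  ],
)

```text
time_s: 0.77
tcp_pos: [0.3519, 0.3624, 0.2412]
ee_rot: [[0.536, -0.844, -0.001], [-0.844, -0.536, -0.001], [0.0, 0.001, -1.0]]
wrist_force: [0.8, 0.2, -0.7]
gripper_width: 0.482
gripper_force: 0.0
```

```bash
cat > g.py <<'E'
from h import *
import sys
np.set_printoptions(precision=4,suppress=True)
C=np.array([.4952,.1266]);A=np.radians(-2.76);X=np.array([np.cos(A),np.sin(A)]);Y=np.array([-np.sin(A),np.cos(A)])
def go(cx,cy,z,yaw=-92.76):
    s=sense();R=s["ee_rot"];p=s["tcp_pos"];w=np.r_[C+cx*X+cy*Y,z]
    x=np.array([np.cos(np.radians(yaw)),np.sin(np.radians(yaw)),0]);G=np.c_[x,np.cross([0,0,-1],x),[0,0,-1]]
    d=p[:2]-C
    print("t",s["time_s"],"tcp",p,"clamp",d@X,d@Y,"F",s["wrist_force"],"Fy",s["wrist_force"][:2]@Y,"w",s["gripper_width"])
    print("rot",cv2.Rodrigues(R.T@G)[0].ravel(),"shift cm",R.T@(w-p)*100)
if len(sys.argv)>1: go(*map(float,sys.argv[1:]))
E
python3 g.py -.018 .0215 .24
```

```text
t 0.7667 tcp [0.3519 0.3624 0.2412] clamp -0.1544929303966096 0.22863834738383576 F [ 0.8151  0.2165 -0.7011] Fy 0.2555026222230684 w 0.48197714684145954
rot [ 0.0007 -0.0004  0.6134] shift cm [24.7948  0.7638  0.1282]
```

>>> arm_command(
  deltas=[
    [0,0,0.08,3.1,0.1,0,1],
    [0,0,0.16,6.2,0.2,0,1],
    [0,0,0.24,9.3,0.3,0,1],
    [0,0,0.32,12.4,0.4,0,1],
    [0,0,0.4,15.5,0.5,0,1],
    [0,0,0.48,18.6,0.6,0,1],
    [0,0,0.56,21.7,0.7,0,1],
    [0,0,0.615,24.8,0.76,0,1],
  ],
)

```text
time_s: 1.43
tcp_pos: [0.479, 0.1495, 0.2413]
ee_rot: [[-0.05, -0.999, -0.001], [-0.999, 0.05, -0.0], [0.0, 0.001, -1.0]]
wrist_force: [-0.1, -0.0, 0.1]
gripper_width: 0.01
gripper_force: 0.0
```

>>> arm_command(
  deltas=[
    [0,0,0,0,0,2,1],
    [0,0,0,0,0,4,1],
    [0,0,0,0,0,6,1],
    [0,0,0,0,0,6,1],
  ],
)

```text
time_s: 1.77
tcp_pos: [0.4763, 0.1493, 0.1775]
ee_rot: [[-0.048, -0.999, -0.008], [-0.999, 0.048, -0.004], [0.004, 0.008, -1.0]]
wrist_force: [-1.8, -0.4, -0.2]
gripper_width: 0.005
gripper_force: 0.0
```

```bash
python3 g.py -.018 .0215 .123
python3 - <<'E'
from h import *
out=[]
for n,(u,v) in(("top",(235,245)),("side",(257,195))):
    c=capture(n);cv2.imwrite(f"pics/{n}1.png",c["pixels"])
    out.append(cv2.resize(c["pixels"][v-45:v+45,u-58:u+58],None,fx=3.4,fy=6,interpolation=cv2.INTER_CUBIC) if 0 else cv2.resize(c["pixels"][v-45:v+45,u-58:u+58],(400*1,310)))
cv2.imwrite("pics/m1.png",np.hstack(out))
E
```

```text
t 1.7667 tcp [0.4763 0.1493 0.1775] clamp -0.02001948073290702 0.02178488966713101 F [-1.7658 -0.3963 -0.2225] Fy -0.4808922720476053 w 0.0050314142821918095
rot [ 0.0081 -0.0044  0.0002] shift cm [ 0.0046 -0.246   5.4437]
```

View pics/m1.png

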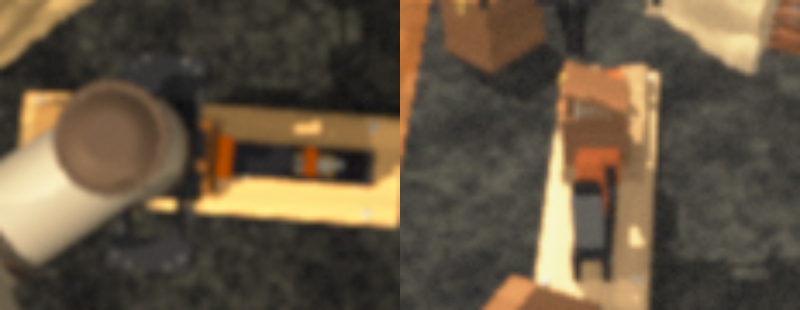

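The closed fingers hang above the lid (side crop (575,35), lid front at (600,100)), and nothing else is near them. I'm pressing down.

>>> arm_command(
  deltas=[
    [0,0,0,0,0,1,1],
    [0,0,0,0,0,2,1],
    [0,0,0,0,0,3,1],
    [0,0,0,0,0,3.5,1],
    [0,0,0,0,0,4,1],
    [0,0,0,0,0,4.4,1],
  ],
)

```text
time_s: 2.37
tcp_pos: [0.4788, 0.1511, 0.1371]
ee_rot: [[-0.046, -0.999, -0.0], [-0.999, 0.046, -0.0], [0.0, 0.0, -1.0]]
wrist_force: [-0.5, -0.2, 2.2]
gripper_width: 0.008
gripper_force: 0.6
```

>>> arm_command(
  deltas=[
    [0,0,0,0,0,0.2,1],
    [0,0,0,0,0,0.4,1],
    [0,0,0,0,0,0.6,1],
    [0,0,0,0,0,0.8,1],
    [0,0,0,0,0,0.9,1],
    [0,0,0,0,0,1,1],
    [0,0,0,0,0,1,1],
    [0,0,0,0,0,1,1],
  ],
)

```text
time_s: 3.03
tcp_pos: [0.479, 0.1513, 0.1278]
ee_rot: [[-0.046, -0.999, 0.001], [-0.999, 0.046, 0.001], [-0.001, -0.001, -1.0]]
wrist_force: [-1.0, -0.7, 1.3]
gripper_width: 0.007
gripper_force: 0.0
```

>>> arm_command(
  deltas=[
    [0,0,0,0,0,0.1,1],
    [0,0,0,0,0,0.2,1],
    [0,0,0,0,0,0.3,1],
    [0,0,0,0,0,0.4,1],
    [0,0,0,0,0,0.5,1],
    [0,0,0,0,0,0.6,1],
    [0,0,0,0,0,0.6,1],
  ],
)

```text
time_s: 3.62
tcp_pos: [0.4789, 0.1511, 0.1229]
ee_rot: [[-0.045, -0.999, 0.0], [-0.999, 0.045, -0.0], [0.0, -0.0, -1.0]]
wrist_force: [-5.8, 0.1, 12.1]
gripper_width: 0.003
gripper_force: 6.2
```

>>> arm_command(
  deltas=[
    [0,0,0,0,0,0.1,1],
    [0,0,0,0,0,0.2,1],
    [0,0,0,0,0,0.2,1],
    [0,0,0,0,0,0.2,1],
  ],
)

```text
time_s: 3.95
tcp_pos: [0.4789, 0.1511, 0.1226]
ee_rot: [[-0.045, -0.999, 0.001], [-0.999, 0.045, -0.0], [0.0, -0.001, -1.0]]
wrist_force: [-9.6, 0.9, 22.9]
gripper_width: 0.006
gripper_force: 11.3
```

>>> arm_command(
  deltas=[
    [0,0,0,0,0,-2,1],
    [0,0,0,0,0,-4,1],
    [0,0,0,0,0,-6,1],
    [0,0,0,2.5,-0.4,-6,1],
    [0,0,0,5,-0.8,-6,1],
    [0,0,0,7.5,-1.2,-6,1],
    [0,0,0,9.2,-1.5,-6,1],
    [0,0,0,9.2,-1.5,-6,1],
  ],
)

```text
time_s: 4.62
tcp_pos: [0.4894, 0.056, 0.1789]
ee_rot: [[-0.049, -0.999, -0.001], [-0.999, 0.049, -0.001], [0.001, 0.001, -1.0]]
wrist_force: [0.1, 0.1, 0.2]
gripper_width: 0.005
gripper_force: 0.0
```

```bash
python3 g.py -.001 -.068 .092
python3 - <<'E'
from h import *
out=[]
for n,(u,v) in(("top",(235,245)),("side",(257,200))):
    c=capture(n);cv2.imwrite(f"pics/{n}2.png",c["pixels"])
    out.append(cv2.resize(c["pixels"][v-38:v+38,u-50:u+50],(400,304)))
cv2.imwrite("pics/m2.png",np.hstack(out))
E
```

```text
t 4.6167 tcp [0.4894 0.056  0.1789] clamp -0.002434205795694986 -0.07077341960257663 F [0.0628 0.0944 0.1991] Fy 0.09736163027207824 w 0.004513120539627493
rot [ 0.001  -0.0008 -0.0012] shift cm [-0.2842 -0.1518  8.6932]
```

View pics/m2.png

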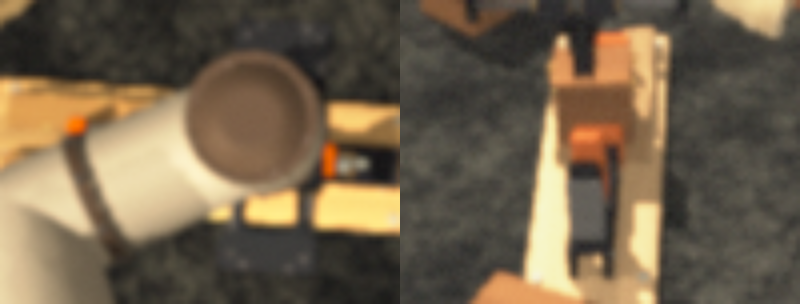

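The side crop shows a plain box end at (595,105) with no gap, so the lid is shut. The orange trigger top is at (330,160), clear of the hand. I'm lowering into the gap between the trigger and the fixed jaw.

>>> arm_command(
  deltas=[
    [0,0,0,-0.2,-0.1,1.5,1],
    [0,0,0,-0.3,-0.1,3,1],
    [0,0,0,-0.3,-0.1,4.5,1],
    [0,0,0,-0.3,-0.1,6,1],
    [0,0,0,-0.3,-0.1,7.5,1],
    [0,0,0,-0.3,-0.1,8.7,1],
    [0,0,0,-0.3,-0.1,8.7,1],
  ],
)

```text
time_s: 5.3
tcp_pos: [0.4891, 0.0617, 0.09]
ee_rot: [[-0.045, -0.999, -0.005], [-0.999, 0.045, -0.002], [0.002, 0.005, -1.0]]
wrist_force: [-0.2, 0.0, 0.2]
gripper_width: 0.008
gripper_force: 0.0
```

>>> arm_command(
  deltas=[
    [0,0,0,0.4,0,0,1],
    [0,0,0,0.8,0,0,1],
    [0,0,0,1.1,0,0,1],
    [0,0,0,1.4,0,0,1],
    [0,0,0,1.6,0,0,1],
    [0,0,0,1.8,0,0,1],
    [0,0,0,2,0,0,1],
    [0,0,0,2,0,0,1],
  ],
)

```text
time_s: 5.97
tcp_pos: [0.4898, 0.0411, 0.0927]
ee_rot: [[-0.047, -0.999, 0.0], [-0.999, 0.047, 0.0], [-0.0, -0.0, -1.0]]
wrist_force: [-0.0, -0.0, 0.8]
gripper_width: 0.006
gripper_force: 0.0
```

>>> arm_command(
  deltas=[
    [0,0,0,0.2,0,0,1],
    [0,0,0,0.4,0,0,1],
    [0,0,0,0.4,0,0,1],
  ],
)

```text
time_s: 6.22
tcp_pos: [0.4897, 0.0375, 0.0926]
ee_rot: [[-0.046, -0.999, 0.0], [-0.999, 0.046, 0.0], [-0.0, -0.0, -1.0]]
wrist_force: [0.6, 1.0, -0.2]
gripper_width: 0.007
gripper_force: 0.8
```

>>> arm_command(
  deltas=[
    [0,0,0,0.1,0,0,1],
    [0,0,0,0.2,0,0,1],
    [0,0,0,0.2,0,0,1],
  ],
)

```text
time_s: 6.47
tcp_pos: [0.4896, 0.0356, 0.0926]
ee_rot: [[-0.046, -0.999, 0.0], [-0.999, 0.046, 0.0], [-0.0, -0.0, -1.0]]
wrist_force: [-0.2, 2.3, 0.7]
gripper_width: 0.004
gripper_force: 1.2
```

>>> arm_command(
  deltas=[
    [0,0,0,0.1,0,0,1],
    [0,0,0,0.2,0,0,1],
    [0,0,0,0.2,0,0,1],
  ],
)

```text
time_s: 6.72
tcp_pos: [0.4895, 0.0339, 0.0926]
ee_rot: [[-0.046, -0.999, 0.0], [-0.999, 0.046, 0.001], [-0.001, -0.0, -1.0]]
wrist_force: [-1.7, 4.7, 0.5]
gripper_width: 0.007
gripper_force: 2.3
```

>>> arm_command(
  deltas=[
    [0,0,0,0.2,0,0,1],
    [0,0,0,0.4,0,0,1],
    [0,0,0,0.6,0,0,1],
    [0,0,0,0.8,0,0,1],
    [0,0,0,1,0,0,1],
    [0,0,0,1.2,0,0,1],
    [0,0,0,1.2,0,0,1],
  ],
)

```text
time_s: 7.3
tcp_pos: [0.4889, 0.0224, 0.0926]
ee_rot: [[-0.046, -0.999, 0.001], [-0.999, 0.046, 0.002], [-0.002, -0.001, -1.0]]
wrist_force: [-1.8, 8.5, 0.6]
gripper_width: 0.003
gripper_force: 4.0
```

```bash
python3 g.py -.001 -.09 .092
python3 - <<'E'
from h import *
out=[]
for n,(u,v) in(("top",(225,245)),("side",(257,190))):
    c=capture(n);cv2.imwrite(f"pics/{n}3.png",c["pixels"])
    out.append(cv2.resize(c["pixels"][v-38:v+38,u-50:u+50],(400,304),interpolation=cv2.INTER_CUBIC))
cv2.imwrite("pics/m3.png",np.hstack(out))
E
```

```text
t 7.3 tcp [0.4889 0.0224 0.0926] clamp -0.0012491246263959732 -0.10439977928296894 F [-1.8197  8.4547  0.5525] Fy 8.357319818326516 w 0.003439515471831214
rot [-0.0005  0.0017  0.0017] shift cm [-1.4398 -0.0274  0.0609]
```

View pics/m3.png

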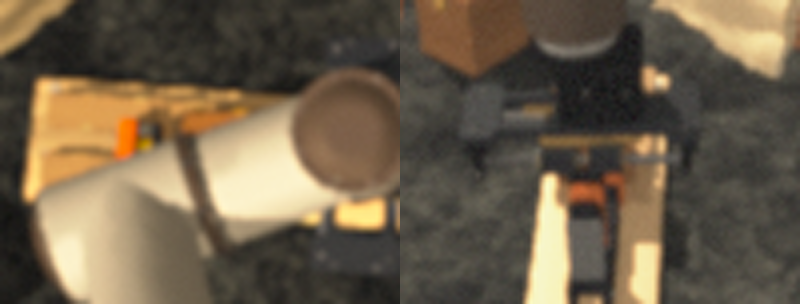

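The trigger moved with about 8.4 N. In the top crop the far jaw (127,140) is about 3 px further on, so the pawl draws it. I'm letting the trigger back and pumping again, tracking the jaw by its orange blob.

>>> arm_command(
  deltas=[
    [0,0,0,-0.5,0,0,1],
    [0,0,0,-1,0,0,1],
    [0,0,0,-1.6,0,0,1],
    [0,0,0,-1.6,0,0,1],
  ],
)

```text
time_s: 7.73
tcp_pos: [0.4899, 0.0381, 0.0926]
ee_rot: [[-0.045, -0.999, 0.0], [-0.999, 0.045, -0.0], [0.0, -0.0, -1.0]]
wrist_force: [-0.0, 1.6, 0.4]
gripper_width: 0.005
gripper_force: 1.1
```

>>> arm_command(
  deltas=[
    [0,0,0,0.3,0,0,1],
    [0,0,0,0.6,0,0,1],
    [0,0,0,0.9,0,0,1],
    [0,0,0,1.2,0,0,1],
    [0,0,0,1.4,0,0,1],
    [0,0,0,1.6,0,0,1],
    [0,0,0,1.6,0,0,1],
  ],
)

```text
time_s: 8.32
tcp_pos: [0.4891, 0.0221, 0.0926]
ee_rot: [[-0.047, -0.999, 0.001], [-0.999, 0.047, 0.002], [-0.002, -0.001, -1.0]]
wrist_force: [-2.0, 9.2, 1.0]
gripper_width: 0.007
gripper_force: 3.9
```

```bash
cat > j.py <<'E'
from g import *
def jaw(c):
    im=cv2.resize(c["pixels"][228:262,190:222],None,fx=4,fy=4,interpolation=cv2.INTER_CUBIC)
    h=cv2.cvtColor(im,cv2.COLOR_BGR2HSV); m=cv2.inRange(h,(3,200,150),(14,255,255))
    n,l,st,ce=cv2.connectedComponentsWithStats(m)
    for k in range(1,n):
        if st[k,4]>40:
            x0,y0,w,hh,a=st[k]
            w_=onz(c,190+(x0+.5)/4-.5,228+(ce[k][1]+.5)/4-.5,.066)
            print("orange px x0 %.2f w %.2f cy %.2f area %d clampy of left edge mm %.1f"%(190+x0/4,w/4,228+ce[k][1]/4,a,1000*((w_[:2]-C)@Y)))
if __name__=="__main__":
    for f in("top0","top3"):
        c=np.load("top0.npy",allow_pickle=True).item(); c["pixels"]=cv2.imread(f"pics/{f}.png"); jaw(c)
    go(-.001,-.09,.092); jaw(capture("top"))
E
python3 j.py
```

```text
orange px x0 202.25 w 4.50 cy 242.12 area 547 clampy of left edge mm 121.2
orange px x0 200.75 w 1.50 cy 244.70 area 53 clampy of left edge mm 125.6
orange px x0 203.75 w 5.75 cy 241.47 area 452 clampy of left edge mm 116.2
t 8.3167 tcp [0.4891 0.0221 0.0926] clamp -0.0010423913183210112 -0.1046518210630841 F [-1.9613  9.1609  0.9843] Fy 9.05587546300126 w 0.0066177389856409835
rot [-0.0011  0.002   0.0011] shift cm [-1.4651 -0.0059  0.0634]
orange px x0 207.25 w 5.25 cy 240.74 area 398 clampy of left edge mm 104.3
```

>>> arm_command(
  deltas=[
    [0,0,0,-0.5,0,0,1],
    [0,0,0,-1,0,0,1],
    [0,0,0,-1.7,0,0,1],
    [0,0,0,-1.7,0,0,1],
  ],
)

```text
time_s: 8.7
tcp_pos: [0.4896, 0.0389, 0.0925]
ee_rot: [[-0.045, -0.999, -0.001], [-0.999, 0.045, -0.001], [0.001, 0.001, -1.0]]
wrist_force: [0.8, 0.2, -0.1]
gripper_width: 0.007
gripper_force: 0.0
```

>>> arm_command(
  deltas=[
    [0,0,0,0.3,0,0,1],
    [0,0,0,0.6,0,0,1],
    [0,0,0,0.9,0,0,1],
    [0,0,0,1,0,0,1],
    [0,0,0,1.1,0,0,1],
    [0,0,0,1.1,0,0,1],
  ],
)

```text
time_s: 9.2
tcp_pos: [0.489, 0.028, 0.0924]
ee_rot: [[-0.047, -0.999, 0.0], [-0.999, 0.047, 0.002], [-0.002, -0.0, -1.0]]
wrist_force: [-0.8, 8.7, 0.1]
gripper_width: 0.006
gripper_force: 3.7
```

>>> arm_command(
  deltas=[
    [0,0,0,0.2,0,0,1],
    [0,0,0,0.4,0,0,1],
    [0,0,0,0.5,0,0,1],
    [0,0,0,0.6,0,0,1],
    [0,0,0,0.6,0,0,1],
  ],
)

```text
time_s: 9.62
tcp_pos: [0.4887, 0.0222, 0.0925]
ee_rot: [[-0.047, -0.999, 0.0], [-0.999, 0.047, 0.002], [-0.002, -0.0, -1.0]]
wrist_force: [-2.8, 8.7, 0.5]
gripper_width: 0.004
gripper_force: 4.1
```

```bash
python3 j.py | tail -3
```

```text
t 9.6167 tcp [0.4887 0.0222 0.0925] clamp -0.001424402455943558 -0.10457323756408388 F [-2.7619  8.6738  0.5035] Fy 8.53076060864602 w 0.0036475502066482873
rot [-0.0003  0.002   0.001 ] shift cm [-1.4572 -0.0439  0.0515]
orange px x0 210.25 w 5.00 cy 240.44 area 330 clampy of left edge mm 94.0
```

>>> arm_command(
  deltas=[
    [0,0,0,-0.5,0,0,1],
    [0,0,0,-1,0,0,1],
    [0,0,0,-1.7,0,0,1],
    [0,0,0,-1.7,0,0,1],
  ],
)

```text
time_s: 10.0
tcp_pos: [0.4897, 0.0389, 0.0925]
ee_rot: [[-0.045, -0.999, -0.0], [-0.999, 0.045, -0.001], [0.001, 0.0, -1.0]]
wrist_force: [0.4, -0.8, -0.3]
gripper_width: 0.007
gripper_force: 0.0
```

>>> arm_command(
  deltas=[
    [0,0,0,0.3,0,0,1],
    [0,0,0,0.6,0,0,1],
    [0,0,0,0.8,0,0,1],
    [0,0,0,0.9,0,0,1],
    [0,0,0,0.9,0,0,1],
  ],
)

```text
time_s: 10.42
tcp_pos: [0.4893, 0.03, 0.0925]
ee_rot: [[-0.047, -0.999, 0.001], [-0.999, 0.047, 0.002], [-0.002, -0.001, -1.0]]
wrist_force: [-0.9, 7.1, 0.3]
gripper_width: 0.005
gripper_force: 3.6
```

>>> arm_command(
  deltas=[
    [0,0,0,0.1,0,0,1],
    [0,0,0,0.2,0,0,1],
    [0,0,0,0.2,0,0,1],
  ],
)

```text
time_s: 10.67
tcp_pos: [0.4892, 0.0281, 0.0925]
ee_rot: [[-0.047, -0.999, 0.001], [-0.999, 0.047, 0.002], [-0.002, -0.001, -1.0]]
wrist_force: [-1.7, 8.2, -0.4]
gripper_width: 0.005
gripper_force: 3.8
```

>>> arm_command(
  deltas=[
    [0,0,0,0.1,0,0,1],
    [0,0,0,0.2,0,0,1],
    [0,0,0,0.2,0,0,1],
  ],
)

```text
time_s: 10.92
tcp_pos: [0.4891, 0.0262, 0.0925]
ee_rot: [[-0.047, -0.999, 0.001], [-0.999, 0.047, 0.002], [-0.002, -0.001, -1.0]]
wrist_force: [-1.9, 7.8, -0.1]
gripper_width: 0.003
gripper_force: 4.0
```

```bash
python3 j.py | tail -3
```

```text
t 10.9167 tcp [0.4891 0.0262 0.0925] clamp -0.0013011404580357327 -0.10054516181527208 F [-1.8528  7.754  -0.0631] Fy 7.655808489708328 w 0.002779849849951923
rot [-0.0005  0.002   0.0012] shift cm [-1.0544 -0.0313  0.0525]
orange px x0 212.00 w 5.00 cy 239.61 area 296 clampy of left edge mm 88.2
```

Still no pad contact. I'm finishing this stroke in small steps.

>>> arm_command(
  deltas=[
    [0,0,0,0.1,0,0,1],
    [0,0,0,0.2,0,0,1],
    [0,0,0,0.2,0,0,1],
  ],
)

```text
time_s: 11.22
tcp_pos: [0.489, 0.0245, 0.0925]
ee_rot: [[-0.047, -0.999, 0.001], [-0.999, 0.047, 0.002], [-0.002, -0.001, -1.0]]
wrist_force: [-2.8, 9.6, -0.0]
gripper_width: 0.005
gripper_force: 4.8
```

>>> arm_command(
  deltas=[
    [0,0,0,0.1,0,0,1],
    [0,0,0,0.2,0,0,1],
    [0,0,0,0.2,0,0,1],
  ],
)

```text
time_s: 11.47
tcp_pos: [0.4889, 0.0227, 0.0925]
ee_rot: [[-0.047, -0.999, 0.001], [-0.999, 0.047, 0.003], [-0.003, -0.001, -1.0]]
wrist_force: [-1.9, 10.5, 0.4]
gripper_width: 0.003
gripper_force: 5.2
```

```bash
python3 j.py | tail -3
```

```text
t 11.4667 tcp [0.4889 0.0227 0.0925] clamp -0.0012857331567051817 -0.10408041149938874 F [-1.8999 10.5081  0.379 ] Fy 10.404449783980533 w 0.0030677561138732633
rot [-0.0008  0.0027  0.001 ] shift cm [-1.4079 -0.0299  0.0572]
orange px x0 213.00 w 5.00 cy 239.81 area 279 clampy of left edge mm 84.6
```

Pad contact now: about 2 N over the baseline. I'm restroking with force checks.

>>> arm_command(
  deltas=[
    [0,0,0,-0.5,0,0,1],
    [0,0,0,-1,0,0,1],
    [0,0,0,-1.7,0,0,1],
    [0,0,0,-1.7,0,0,1],
  ],
)

```text
time_s: 11.85
tcp_pos: [0.4897, 0.0388, 0.0926]
ee_rot: [[-0.045, -0.999, -0.0], [-0.999, 0.045, -0.001], [0.001, 0.0, -1.0]]
wrist_force: [0.2, -0.2, 0.0]
gripper_width: 0.005
gripper_force: 0.0
```

>>> arm_command(
  deltas=[
    [0,0,0,0.3,0,0,1],
    [0,0,0,0.5,0,0,1],
    [0,0,0,0.6,0,0,1],
    [0,0,0,0.6,0,0,1],
  ],
)

```text
time_s: 12.18
tcp_pos: [0.4895, 0.0331, 0.0926]
ee_rot: [[-0.047, -0.999, 0.001], [-0.999, 0.047, 0.002], [-0.002, -0.001, -1.0]]
wrist_force: [-1.6, 7.0, -0.2]
gripper_width: 0.006
gripper_force: 3.8
```

>>> arm_command(
  deltas=[
    [0,0,0,0.1,0,0,1],
    [0,0,0,0.2,0,0,1],
    [0,0,0,0.2,0,0,1],
  ],
)

```text
time_s: 12.43
tcp_pos: [0.4894, 0.0315, 0.0926]
ee_rot: [[-0.047, -0.999, 0.001], [-0.999, 0.047, 0.002], [-0.002, -0.001, -1.0]]
wrist_force: [-1.0, 8.8, 1.1]
gripper_width: 0.006
gripper_force: 4.6
```

```bash
python3 j.py | tail -3
```

```text
t 12.4333 tcp [0.4894 0.0315 0.0926] clamp -0.0012206618076192333 -0.09529411067426205 F [-0.9755  8.8371  1.1341] Fy 8.779845499817705 w 0.005516977322462151
rot [-0.0009  0.0024  0.0011] shift cm [-0.5293 -0.0226  0.0565]
orange px x0 213.25 w 5.25 cy 239.39 area 303 clampy of left edge mm 83.9
```

>>> arm_command(
  deltas=[
    [0,0,0,0.1,0,0,1],
    [0,0,0,0.2,0,0,1],
    [0,0,0,0.2,0,0,1],
  ],
)

```text
time_s: 12.73
tcp_pos: [0.4893, 0.0297, 0.0926]
ee_rot: [[-0.047, -0.999, 0.001], [-0.999, 0.047, 0.003], [-0.003, -0.001, -1.0]]
wrist_force: [-2.3, 11.0, 1.5]
gripper_width: 0.004
gripper_force: 5.2
```

>>> arm_command(
  deltas=[
    [0,0,0,0.1,0,0,1],
    [0,0,0,0.15,0,0,1],
    [0,0,0,0.15,0,0,1],
    [0,0,0,0.15,0,0,1],
  ],
)

```text
time_s: 13.07
tcp_pos: [0.4893, 0.0286, 0.0926]
ee_rot: [[-0.047, -0.999, 0.001], [-0.999, 0.047, 0.003], [-0.003, -0.001, -1.0]]
wrist_force: [-2.5, 11.7, 1.0]
gripper_width: 0.005
gripper_force: 5.9
```

```bash
python3 j.py | tail -3
```

```text
t 13.0667 tcp [0.4893 0.0286 0.0926] clamp -0.0011804910475832122 -0.09821747975201603 F [-2.4587 11.7494  0.9663] Fy 11.617411906068893 w 0.004600610390071718
rot [-0.0011  0.0031  0.001 ] shift cm [-0.8215 -0.0188  0.06  ]
orange px x0 213.75 w 5.25 cy 239.43 area 258 clampy of left edge mm 82.1
```

>>> arm_command(
  deltas=[
    [0,0,0,0.05,0,0,1],
    [0,0,0,0.1,0,0,1],
    [0,0,0,0.1,0,0,1],
    [0,0,0,0.1,0,0,1],
  ],
)

```text
time_s: 13.45
tcp_pos: [0.4892, 0.0277, 0.0926]
ee_rot: [[-0.047, -0.999, 0.001], [-0.999, 0.047, 0.003], [-0.003, -0.001, -1.0]]
wrist_force: [-2.9, 12.8, 0.6]
gripper_width: 0.008
gripper_force: 6.3
```

>>> arm_command(
  deltas=[
    [0,0,0,0.05,0,0,1],
    [0,0,0,0.1,0,0,1],
    [0,0,0,0.1,0,0,1],
    [0,0,0,0.1,0,0,1],
  ],
)

```text
time_s: 13.78
tcp_pos: [0.4892, 0.0269, 0.0926]
ee_rot: [[-0.047, -0.999, 0.001], [-0.999, 0.047, 0.004], [-0.004, -0.001, -1.0]]
wrist_force: [-3.5, 12.6, 0.9]
gripper_width: 0.005
gripper_force: 6.6
```

>>> arm_command(
  deltas=[
    [0,0,0,0.05,0,0,1],
    [0,0,0,0.1,0,0,1],
    [0,0,0,0.1,0,0,1],
    [0,0,0,0.1,0,0,1],
  ],
)

```text
time_s: 14.12
tcp_pos: [0.4892, 0.026, 0.0926]
ee_rot: [[-0.047, -0.999, 0.002], [-0.999, 0.047, 0.004], [-0.004, -0.001, -1.0]]
wrist_force: [-3.9, 13.9, 1.0]
gripper_width: 0.004
gripper_force: 7.0
```

>>> arm_command(
  deltas=[
    [0,0,0,0.05,0,0,1],
    [0,0,0,0.1,0,0,1],
    [0,0,0,0.1,0,0,1],
    [0,0,0,0.1,0,0,1],
  ],
)

```text
time_s: 14.45
tcp_pos: [0.4891, 0.0252, 0.0926]
ee_rot: [[-0.047, -0.999, 0.002], [-0.999, 0.047, 0.004], [-0.004, -0.001, -1.0]]
wrist_force: [-4.1, 15.4, 1.1]
gripper_width: 0.004
gripper_force: 7.4
```

```bash
python3 j.py | tail -3
python3 - <<'E'
from h import *
f=[sense()["wrist_force"]];out=[]
for n,(u,v) in(("top",(225,245)),("side",(257,190))):
    c=capture(n);f.append(sense()["wrist_force"])
    out.append(cv2.resize(c["pixels"][v-38:v+38,u-50:u+50],(400,304),interpolation=cv2.INTER_CUBIC))
print(np.round(f,2))
cv2.imwrite("pics/m4.png",np.hstack(out))
E
```

```text
t 14.45 tcp [0.4891 0.0252 0.0926] clamp -0.0011754614633495636 -0.10157722674723724 F [-4.0898 15.3984  1.1291] Fy 15.183561037794266 w 0.0041819058011941055
rot [-0.0014  0.004   0.0009] shift cm [-1.1575 -0.0185  0.0628]
orange px x0 214.75 w 4.75 cy 239.33 area 234 clampy of left edge mm 78.7
[[-3.26 14.08  0.66]
 [-3.78 15.91  0.2 ]
 [-3.3  15.78  1.29]]
```

View pics/m4.png

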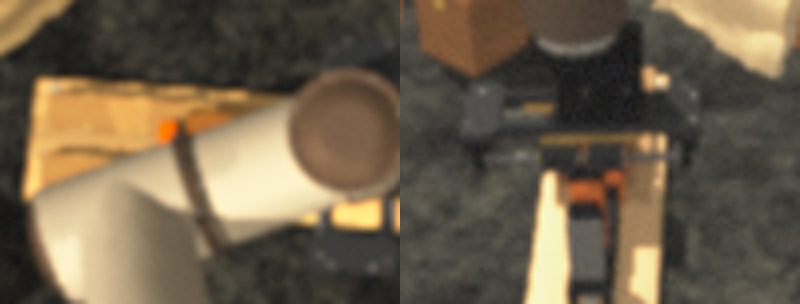

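F is about 15.2 N at 12.3 mm of trigger travel. Taking off the trigger spring (about 3.3 N) and the jaw friction (5 N) leaves about 6.8 N on the pad, which is about half its 13 mm of travel. Over the last 4 mm the force rose about 1 N per mm, so the box is seated against the fixed jaw. In the picture the far jaw is at (168,130), close behind the box, and everything is still.

```bash
python3 -c "
from station import finish_job
print(finish_job())"
```

```text
the job is handed in; nothing more can be done
None
```

I snapped the lid shut, then pumped the clamp until the pad pressed the box with about 6.8 N (estimated from wrist force, spring about half compressed), and handed the job in with the trigger still squeezed; no verdict came back.

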